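Load a filter cartridge through the spring gate of a counter-top water filter

ROBOT

A 6-joint arm with a two-finger parallel gripper is mounted at the origin on the work surface. World frame = base frame: x ahead of the robot, y to its left, z up, the work surface at z = 0. Lengths are in m, angles in rad, forces in N, time in s.
With the tool pointing down it reaches from about 0.325 to 0.85 m from the base axis. Payload 4.4 kg.
Tool frame: the origin (TCP) lies at the centre of the arm's flange, where the gripper is bolted on; the fingertips stand 199 mm ahead of it and the grasp point (between the pads) lies bot.tcp_to_grasp ahead of it (bot.tcp_to_grasp is the distance from the TCP to the grasp point, in m); z points along the fingers, y is the direction in which the jaws open and shut (so a half turn about z gives the same grasp; the last joint's range is limited). The gripper opens to 94 mm and grips with 3 to 60 N. Pads are 16 mm wide; open, the fingers measure 119 mm over their backs; the gripper's body (75 mm by 177 mm) begins 78 mm behind the grasp point.
Start: joints at [0.988, 0.207, 1.542, -0, 1.393, -0.15], TCP at [0.241, 0.522, 0.405] pointing down, gripper open.
Joint ranges: [-2.73, 2.73], [-0.86, 2.22], [0.23, 2.46], [-1.11, 4.25], [0.08, 2.63], [-2.82, 2.82]. Speed limits (rad/s): [2.79, 2.79, 3.14, 3.14, 3.14, 3.14].

INTERFACE

Orientations are given as a unit quaternion [w, x, y, z].
In Python, from bench import read_state, imaging, hand_in, bot gives the robot as it stands.
- The arm moves only by the shell command python3 -m pendant 'ROWS'. ROWS is text: rows parted by semicolons, each of 5 numbers parted by spaces: the finger opening in mm, from 0 to 94, then the shift along the tool's x, y, z in mm, then the turn about the tool's z in degrees. In form: hand dx dy dz spin; .... A call has 1 to 12 rows; each row shifts and turns the pose as measured when the row begins, along the tool's axes as they then stand; what a row does not reach is not made up. A row lasts 1/8 s, in which the tool goes at most 62.5 mm and 10.7 degrees, less where a joint would pass 70% of its speed; a pose out of reach is approached as far as the arm can. A call with a gripper value outside its range is refused whole. The fingers move at their own pace and stop on an object; the grip force is fixed at half the most. Time passes only in rows, so rows that do not move let the fingers close. It gives the time, the measured TCP pose, the force and the opening at its end, in the units of the state.
- read_state(): the state, without advancing time (a new reading comes with each control period).
- imaging.grab_frame(name): name is "scene" or "top"; returns (picture, depth): 384x512x3 uint8, red, green, blue; 384x512 float32, m along the optical axis (not along the pixel's ray), 0 where there is no reading.
- imaging.camera_model(name): a dict with "K" (3x3 intrinsics, pixels), "rvec" (rotation vector, rad) and "tvec" (3), from world to camera coordinates, as OpenCV has them. Camera axes: x right, y down, z forward; pixel columns grow to the right and rows downward; lengths in m; the calibration is good to about 2 mm. A picture is of the moment at which its call begins. camera_model takes no time and is no camera call.
- hand_in(): hands the job in, once; it reports no verdict.
The state is a dict: "t": time; "qpos": joint angles; "joint_vel": joint speeds; "tau": joint torques, N m; "position": TCP position; "eef_rot": TCP orientation; "wrist_force": force on the tool from outside, world axes, zero at the start; "ft_torque": the same for the moment, N m; "opening": finger opening in m.
Only numpy, scipy, OpenCV 4.12 (cv2) and the standard library are available. Lean on these libraries where they do the work, as an engineer would, in place of code of your own. Each camera call takes 0.05 s, during which the arm holds its last target.

TASK

Fit the new filter cartridge to the counter-top water filter: slide it along the counter, nose first, through the two-leaf spring gate into the bay until you feel its nose come up against the seat inside, and press it home there for a moment with about 10 to 15 N. Never push on the machine with more than 25 N. Leave the cartridge flat and home on its seat with both gate leaves shut behind it, let go of it, and leave everything else on the counter where it is.

Things in the scene. Friction and masses are not known exactly. Their poses are not given: they have to be found in the camera images.
- cartridge: The new filter cartridge: white plastic block 96 mm long, 56 wide, 40 tall, thin grey ribs on top, a round stub nose (26 mm diameter, 14 mm long) in front and an upright grip fin near its tail; 0.17 to 0.35 kg. Origin: on the underside midway between nose tip (x = +55 mm) and tail face (x = -55 mm). x points out of the nose, z up.
- grip_fin (a point): The grasp point on the cartridge's grip fin. The fin is 12 mm thick (along cartridge y), 30 mm long (along x, from 1 mm to 31 mm ahead of the tail face) and stands from the block's top at 40 mm up to 89 mm above the underside. This point is in its middle plane, at cartridge x = -39 mm, y = 0, 74 mm above the underside. Axes as the cartridge's.
- nose (a point): Tip of the cartridge's stub nose, on its axis, 21 mm above the underside.
- filter_unit: The counter-top water filter, fixed: a tall white housing with spout and drip tray, and a low grey bay sticking out of one side. Origin: on the counter in the middle of the bay's two-leaf gate; x points into the bay (push direction), z up. The bay has no floor: the cartridge slides on the counter. Behind the gate the bay is 96 mm wide, then narrows by sloping lead-ins to 61 mm from x = 78 mm on.
- bay_mouth (a point): Middle of the mouth of the entry fences, on the counter, 90 mm before the gate (filter_unit x = -90 mm). The fences are 36 mm tall, flare about 90 mm wide here, narrow to 61 mm at x = -63 mm and run parallel up to x = -7 mm. Axes as filter_unit's.
- bay_slot (a point): Middle of the slot over the bay, 48 mm above the counter, at filter_unit x = 78 mm. Two flat lips (underside 44 mm, top 48 mm above the counter, x = 7 to 149 mm) leave a 44 mm wide slot for the fin: the cartridge cannot go in from above, and fingers on the fin should stay 50 mm or more above the counter.
- tunnel_mouth (a point): Where the bay enters the housing, on the counter at filter_unit x = 148 mm (housing 313 mm tall, tunnel 62 wide, 56 high). The seat, a rubber plate across the tunnel, stops the nose. Its depth differs between machines and is not measured: its face is between x = 155 and 180 mm, to be felt for (tail then 45 to 70 mm past the gate). It does not give under 25 N.
- gate_left (a joint): Angle of the left leaf (hinge at y = +40 mm), rad: 0 shut, grows as it swings into the bay, to 1.6. 38 mm wide, 32 tall, 4 thick. A spring shuts it (0.025 N m shut, 0.09 at 1.3 rad). Both leaves together resist the cartridge with up to about 10 N, rub along its sides and snap shut once its tail is about 40 mm past the gate; then only sliding friction is left.
- gate_right (a joint): Angle of the right gate leaf (hinge at y = -40 mm), the mirror image of the left one, rad: 0 shut, grows as it opens.
- mug: Bystander: white mug, 80 mm wide, 90 mm tall. Origin at the centre of its underside.
- water_bottle: Bystander: clear water bottle, 62 mm wide, 190 mm tall, standing. Origin at the centre of its underside.
- spent_filter: Bystander: an old round filter, a plain white cylinder 60 mm wide, 70 mm tall, standing. Origin at the centre of its underside.
- spoon: Bystander: steel spoon 160 mm long, lying. Origin under its middle.
- tea_jar: Bystander: amber glass jar, 72 mm wide, 100 mm tall. Origin at the centre of its underside.
Things that resemble listed ones, but are neither listed nor needed, are in the scene too. Leave any blue or red look-alike of the cartridge alone.

How it is judged:
By the outcome, as a careful person would: the job done as asked, in the order asked, and still so for the second after the job is handed in, with the robot touching nothing.
It also fails if it takes over 56 s, if anything falls off the work surface, if the arm or the gripper's body presses on something with over 40 N, if the wrist force passes 120 N, or if a joint passes its speed limit or range.

## Working session

There is one attempt and no reset: what is moved stays moved. The work goes in short steps, Python scripts to look and compute and a shell command to move; the robot and the scene stay as the last step left them, time stands still between calls to the robot, and variables do not carry over. Pictures are saved under pics/ and viewed, and the job is handed in when it is done.

```bash
mkdir -p pics; ls; cat > h.py <<'E'
import numpy as np, cv2
from bench import read_state, imaging, hand_in, bot
def grab(n,save=None):
    p,d=imaging.grab_frame(n)
    if save: cv2.imwrite(f'pics/{save}.png',p[:,:,::-1]); np.save(f'pics/{save}.npy',d)
    return p,d
def world(n,d):
    m=imaging.camera_model(n);K=np.array(m['K']);R=cv2.Rodrigues(np.array(m['rvec'],float))[0];t=np.array(m['tvec'],float).ravel()
    v,u=np.mgrid[:d.shape[0],:d.shape[1]]
    c=np.stack([(u-K[0,2])/K[0,0]*d,(v-K[1,2])/K[1,1]*d,d],-1)
    w=(c-t)@R
    w[d==0]=np.nan
    return w
E
python3 - <<'E'
from h import *
print(read_state(), bot.tcp_to_grasp)
for n in('scene','top'): grab(n,n+'0'); print(imaging.camera_model(n))
E
```

```text
pics
{'t': 0.0, 'qpos': array([ 9.87478640e-01,  2.07393869e-01,  1.54292633e+00, -5.94935512e-06,
        1.39347504e+00, -1.50491487e-01]), 'joint_vel': array([ 8.16423042e-04, -2.43173715e-04,  6.26795702e-05, -6.27037591e-04,
        4.31375128e-04,  2.63828294e-03]), 'tau': array([ 4.06364488e-04, -3.70881021e+01, -2.81418639e+01,  7.00494507e-02,
        3.61803873e-02, -1.63365844e-04]), 'position': array([0.2409858 , 0.52167318, 0.40351825]), 'eef_rot': array([-3.92333040e-04,  2.14727134e-01,  9.76673459e-01, -1.02904686e-03]), 'wrist_force': array([-0.70412856, -0.26593614, -0.21009703]), 'ft_torque': array([-0.01871902,  0.01064291,  0.01510155]), 'opening': 0.0940731181110869} 0.1804
{'K': array([[432.26101325,   0.        , 259.69625067],
       [  0.        , 432.26101325, 188.31013706],
       [  0.        ,   0.        ,   1.        ]]), 'rvec': array([ 1.3092753 ,  2.40082987, -0.76986734]), 'tvec': array([ 0.32253156, -0.24525005,  1.23631955])}
{'K': array([[401.13912843,   0.        , 248.67602692],
       [  0.        , 401.13912843, 186.51446892],
       [  0.        ,   0.        ,   1.        ]]), 'rvec': array([ 2.05001536, -2.17754854,  0.2166079 ]), 'tvec': array([-0.06547786,  0.51626897,  1.13299498])}
```

View pics/scene0.png

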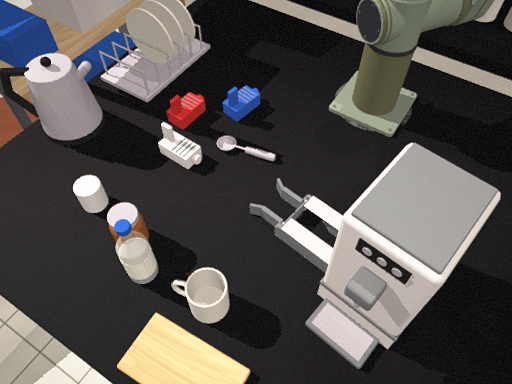

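View pics/top0.png

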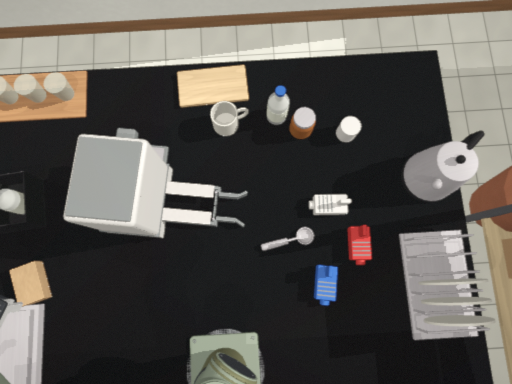

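```bash
python3 - <<'E'
from h import *
for n,pts in (('top',[(225,360),(330,204),(313,204),(346,204),(215,190),(215,217),(240,195),(240,224),(190,190),(190,216),(285,240),(225,120),(280,108),(302,122),(348,130)]),('scene',[(180,150),(167,132),(196,160),(240,150),(208,295)])):
    w=world(n,np.load(f'pics/{n}0.npy'))
    for p in pts: print(n,p,np.round(w[p[1],p[0]],4))
for n in('top','scene'):
    p=cv2.imread(f'pics/{n}0.png')
    c=p[150:260,150:390] if n=='top' else p[80:300,140:360]
    cv2.imwrite(f'pics/{n}0c.png',cv2.resize(c,None,fx=3 if n=='top' else 2.6,fy=3 if n=='top' else 2.6,interpolation=cv2.INTER_CUBIC))
E
```

```text
top (225, 360) [ 0.0865 -0.0219  0.303 ]
top (330, 204) [ 0.4472 -0.3343  0.0362]
top (313, 204) [ 0.45   -0.2837  0.0375]
top (346, 204) [ 0.4412 -0.3762  0.0577]
top (215, 190) [0.5126 0.0056 0.0243]
top (215, 217) [0.4335 0.0109 0.0028]
top (240, 195) [ 0.491  -0.0692  0.0333]
top (240, 224) [ 0.4046 -0.0643  0.0304]
top (190, 190) [0.5122 0.0776 0.0485]
top (190, 216) [0.4352 0.0804 0.0458]
top (285, 240) [ 0.3507 -0.1945  0.0168]
top (225, 120) [ 0.7422 -0.0344  0.0038]
top (280, 108) [ 0.7231 -0.2003  0.122 ]
top (302, 122) [ 0.6849 -0.2637  0.0995]
top (348, 130) [ 0.6621 -0.4034  0.0701]
scene (180, 150) [ 0.4645 -0.3203  0.0425]
scene (167, 132) [ 0.4545 -0.3636  0.0731]
scene (196, 160) [ 0.461 -0.275  0.03 ]
scene (240, 150) [ 0.3526 -0.2182 -0.0018]
scene (208, 295) [ 0.7184 -0.0495  0.0025]
```

View pics/top0c.png

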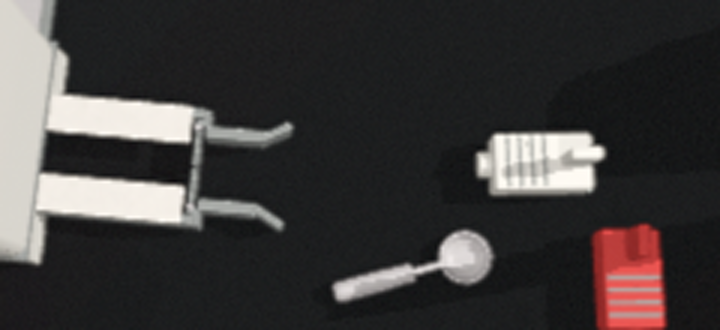

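View pics/scene0c.png

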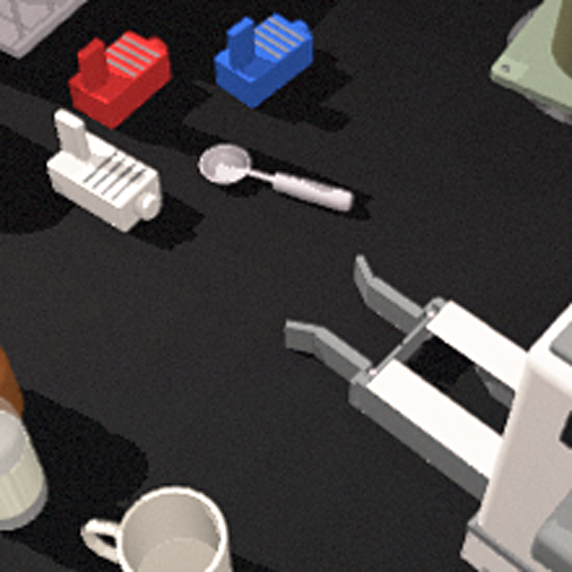

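```bash
cat > fit.py <<'E'
from h import *
from scipy.optimize import least_squares
def box(p,c,h):
    q=np.abs(p-c)-h
    return np.linalg.norm(np.maximum(q,0),axis=1)+np.minimum(q.max(1),0)
def loc(p,x,y,a):
    d=p[:,:2]-[x,y];c,s=np.cos(a),np.sin(a)
    return np.c_[d[:,0]*c+d[:,1]*s,-d[:,0]*s+d[:,1]*c,p[:,2]]
def cart_sdf(l):
    b=box(l,np.array([-.007,0,.02]),np.array([.048,.028,.02]))
    f=box(l,np.array([-.039,0,.0645]),np.array([.015,.006,.0245]))
    r=np.hypot(l[:,1],l[:,2]-.021)-.013; ax=np.abs(l[:,0]-.045)-.010
    q=np.c_[r,ax]; n=np.linalg.norm(np.maximum(q,0),axis=1)+np.minimum(q.max(1),0)
    return np.minimum(np.minimum(b,f),n)
def cart_fit(w,c0=(.455,-.33),a0=np.pi/2,zmin=.012,R=.085):
    w=w.reshape(-1,3); w=w[np.isfinite(w).all(1)]
    m=(np.hypot(w[:,0]-c0[0],w[:,1]-c0[1])<R)&(w[:,2]>zmin)&(w[:,2]<.1)
    p=w[m]
    g=lambda v:cart_sdf(loc(p+[0,0,v[3]],*v[:3]))
    s=least_squares(g,[*c0,a0,0],loss='soft_l1',f_scale=.002)
    r=g(s.x); return s.x,len(p),np.median(np.abs(r))
E
python3 - <<'E'
from fit import *
W={}
for n in('top','scene'):
    W[n]=world(n,np.load(f'pics/{n}0.npy'))
    print(n,cart_fit(W[n]))
print('both',cart_fit(np.r_[W['top'].reshape(-1,3),W['scene'].reshape(-1,3)]))
for n in W:
    w=W[n].reshape(-1,3)
    m=(w[:,2]>.041)&(w[:,2]<.055)&(w[:,0]>.38)&(w[:,0]<.6)&(w[:,1]>0.005)&(w[:,1]<.14)
    p=w[m]; print(n,len(p),p.min(0),p.max(0), np.median(p,0))
    for y in np.arange(.0,.15,.01):
        k=p[np.abs(p[:,1]-y)<.005]
        if len(k)<4: continue
        x=np.sort(k[:,0]); g=np.diff(x); i=g.argmax()
        print(n,round(y,3),len(k),np.round([x[0],x[i],x[i+1],x[-1]],4))
E
```

```text
top (array([ 4.49482117e-01, -3.28867724e-01,  1.52850008e+00,  3.70419658e-04]), 704, np.float64(0.0011689372170247854))
scene (array([ 4.49868430e-01, -3.30614635e-01,  1.52171750e+00,  1.57131126e-04]), 1046, np.float64(0.0008029709975340927))
both (array([ 4.49814013e-01, -3.30214360e-01,  1.52222697e+00,  2.39093883e-04]), 1750, np.float64(0.0009735520232384675))
top 1046 [0.40806755 0.00659416 0.04109155] [0.54073073 0.13989081 0.05466579] [0.49144355 0.07731614 0.04774855]
top 0.01 27 [0.4081 0.4137 0.4875 0.5213]
top 0.02 67 [0.4083 0.4435 0.4875 0.5243]
top 0.03 77 [0.4081 0.4437 0.4911 0.5248]
top 0.04 80 [0.4118 0.4474 0.4917 0.526 ]
top 0.05 93 [0.4123 0.4476 0.4919 0.5289]
top 0.06 77 [0.4129 0.4488 0.4959 0.5299]
top 0.07 86 [0.4163 0.4494 0.4962 0.5306]
top 0.08 82 [0.417  0.4526 0.4969 0.5341]
top 0.09 88 [0.4172 0.4532 0.4999 0.5342]
top 0.1 81 [0.419  0.4543 0.5019 0.5345]
top 0.11 77 [0.4216 0.4578 0.5021 0.5357]
top 0.12 88 [0.4222 0.4583 0.5057 0.5399]
top 0.13 79 [0.426  0.4591 0.5063 0.5399]
top 0.14 44 [0.4264 0.4592 0.5074 0.5407]
scene 1484 [0.40773092 0.00610826 0.04109433] [0.5936455  0.13926723 0.05294655] [0.5046055  0.06774332 0.0471282 ]
scene 0.01 55 [0.4094 0.4305 0.4889 0.5256]
scene 0.02 109 [0.4077 0.4453 0.4898 0.5266]
scene 0.03 136 [0.41   0.4473 0.4917 0.5291]
scene 0.04 131 [0.4126 0.4471 0.4941 0.53  ]
scene 0.05 140 [0.4124 0.4503 0.4945 0.5318]
scene 0.06 133 [0.4147 0.4523 0.4962 0.5329]
scene 0.07 138 [0.4151 0.4526 0.4975 0.5345]
scene 0.08 143 [0.4175 0.4545 0.4991 0.5359]
scene 0.09 145 [0.4186 0.4557 0.5016 0.5374]
scene 0.1 146 [0.4202 0.4578 0.5024 0.5388]
scene 0.11 106 [0.4316 0.4597 0.5042 0.541 ]
scene 0.12 79 [0.5052 0.5086 0.5106 0.5428]
scene 0.13 21 [0.5182 0.5182 0.5231 0.5441]
```

```bash
python3 - <<'E'
from fit import *
W={n:world(n,np.load(f'pics/{n}0.npy')).reshape(-1,3) for n in('top','scene')}
W['both']=np.r_[W['top'],W['scene']]
for n,w in W.items():
    m=(w[:,2]>.0435)&(w[:,2]<.0525)&(w[:,0]>.38)&(w[:,0]<.56)&(w[:,1]>-.02)&(w[:,1]<.12)
    p=w[m]
    def g(v):
        l=loc(p,*v[:3]);
        l[:,1]=np.abs(l[:,1]); q=np.c_[.007-l[:,0],.022-l[:,1],l[:,1]-v[3]]
        return q.max(1)
    # edge fit by bounding: maximise inside - use symmetrical: penalise outside + coverage via band edges
    l0=loc(p,.466,0,1.4155)
    e=[]
    for x in np.arange(.015,.115,.004):
        k=l0[np.abs(l0[:,0]-x)<.002,1]
        a=k[(k>0)];b=k[k<0]
        if len(a)>8 and len(b)>8: e.append([x,a.min(),a.max(),b.max(),b.min()])
    e=np.array(e)
    for j in(1,2,3,4): print(n,j,np.round(np.polyfit(e[:,0],e[:,j],1),4))
    # x start, per side
    for s in(1,-1):
        k=l0[(l0[:,1]*s>.026)&(l0[:,1]*s<.052)]; print('xstart',s,np.round(np.sort(k[:,0])[[0,3,8,15]],4))
    # fence
    f=loc(w,.466,0,1.4155); f=f[(f[:,2]>.02)&(f[:,2]<.045)&(np.abs(f[:,1])<.07)&(f[:,0]>-.13)&(f[:,0]<-.01)]
    print('fence',len(f),np.round([f[:,0].min(),np.percentile(f[:,0],1)],4))
    for x in np.arange(-.09,0,.01):
        k=f[np.abs(f[:,0]-x)<.005,1]; a=k[k>0];b=k[k<0]
        if len(a)>3 and len(b)>3: print(round(x,3),np.round([a.min(),np.median(a),a.max(),b.max(),np.median(b),b.min()],4))
    h=loc(w,.466,0,1.4155); h=h[(h[:,2]>.07)&(h[:,2]<.28)&(np.abs(h[:,1])<.1)&(h[:,0]>.1)&(h[:,0]<.2)]
    print('housing',len(h), np.round(np.percentile(h[:,0],[1,5,10,50]),4) if len(h) else '')
E
```

```text
top 1 [-0.0004  0.0265]
top 2 [0.0216 0.0585]
top 3 [ 0.0035 -0.0207]
top 4 [ 0.0124 -0.0541]
xstart 1 [0.0118 0.0162 0.018  0.0207]
xstart -1 [0.005  0.0156 0.0173 0.0199]
fence 208 [-0.0822 -0.0818]
-0.08 [ 0.045   0.0506  0.0538 -0.0399 -0.0437 -0.0485]
-0.07 [ 0.04    0.0465  0.0507 -0.0343 -0.0387 -0.0456]
-0.06 [ 0.0343  0.0413  0.0464 -0.0292 -0.0339 -0.0408]
-0.05 [ 0.0351  0.0411  0.0448 -0.0277 -0.0332 -0.0396]
-0.04 [ 0.0333  0.0393  0.0453 -0.0275 -0.0323 -0.0387]
-0.03 [ 0.0341  0.0407  0.045  -0.0275 -0.0316 -0.0381]
-0.02 [ 0.0347  0.04    0.0456 -0.0276 -0.0323 -0.0372]
-0.01 [ 0.0356  0.0419  0.045  -0.0272 -0.0327 -0.0398]
housing 1538 [0.1553 0.1557 0.1559 0.1566]
scene 1 [0.0012 0.0241]
scene 2 [-0.019   0.0593]
scene 3 [ 0.0027 -0.0214]
scene 4 [-0.0022 -0.0559]
xstart 1 [0.0046 0.0109 0.0157 0.0174]
xstart -1 [0.0147 0.0157 0.0165 0.018 ]
fence 418 [-0.0843 -0.0812]
-0.08 [ 0.043   0.047   0.0531 -0.0417 -0.0478 -0.051 ]
-0.07 [ 0.0368  0.0426  0.0485 -0.0376 -0.0441 -0.0485]
-0.06 [ 0.0316  0.0355  0.0443 -0.0309 -0.0397 -0.044 ]
-0.05 [ 0.032   0.0345  0.0447 
[... 285 characters left out ...]
592]
both 1 [-0.0005  0.0242]
both 2 [0.0124 0.0595]
both 3 [ 0.0004 -0.0201]
both 4 [-0.0014 -0.056 ]
xstart 1 [0.0046 0.0109 0.0154 0.0162]
xstart -1 [0.005  0.0147 0.0158 0.0165]
fence 626 [-0.0843 -0.0817]
-0.08 [ 0.043   0.0489  0.0538 -0.0399 -0.0471 -0.051 ]
-0.07 [ 0.0368  0.0431  0.0507 -0.0343 -0.043  -0.0485]
-0.06 [ 0.0316  0.0379  0.0464 -0.0292 -0.0381 -0.044 ]
-0.05 [ 0.032   0.0374  0.0448 -0.0277 -0.0362 -0.0418]
-0.04 [ 0.0308  0.0348  0.0453 -0.0275 -0.0359 -0.0419]
-0.03 [ 0.0315  0.0363  0.045  -0.0275 -0.0359 -0.0426]
-0.02 [ 0.0315  0.0362  0.0456 -0.0276 -0.0369 -0.0414]
-0.01 [ 0.0313  0.0364  0.045  -0.0272 -0.0362 -0.0417]
housing 1571 [0.1553 0.1557 0.1559 0.1566]
```

```bash
cat >> h.py <<'E'
from scipy.spatial.transform import Rotation as Ro
def pose():
    s=read_state(); q=s['eef_rot']; R=Ro.from_quat([q[1],q[2],q[3],q[0]]).as_matrix(); return s,R
def plan(target, yaw_y):
    """target grasp point xyz, world yaw of tool y (rad) -> tool shift mm, spin deg"""
    s,R=pose(); g=s['position']+R[:,2]*bot.tcp_to_grasp
    d=R.T@(np.asarray(target)-g)*1000
    cur=np.arctan2(R[1,1],R[0,1]); sp=-np.degrees((yaw_y-cur+np.pi/2)%np.pi-np.pi/2)
    print('t',round(s['t'],3),'grasp',np.round(g,4),'yawY',round(np.degrees(cur),2),'shift mm',np.round(d,1),'spin',round(sp,2),'tilt',np.round(R[2],4),'F',np.round(s['wrist_force'],1),'open',round(s['opening'],4),'q',np.round(s['qpos'],2))
E
python3 -m pendant '94 0 0 -60 10; 94 0 0 -60 10; 94 0 0 -45 10; 94 0 0 0 10; 94 0 0 0 10; 94 0 0 0 10; 94 0 0 0 8'
python3 -c "
from h import *
plan([.4479,-.3692,.16],1.522-np.pi/2)"
```

```text
t: 0.98
position: [0.241, 0.5217, 0.5686]
eef_rot: [0.002, 0.738, 0.675, -0.006]
wrist_force: [0.0, -0.5, -0.1]
opening: 0.094
t 0.975 grasp [0.2398 0.5198 0.3882] yawY -5.07 shift mm [-864.6  287.2  236. ] spin -2.27 tilt [-0.011  -0.006  -0.9999] F [ 0.  -0.5 -0.1] open 0.094 q [0.99 0.14 1.29 0.   1.73 1.08]
```

```bash
python3 -m pendant '94 -57 19 0 0;94 -57 19 0 0;94 -57 19 0 0;94 -57 19 0 0;94 -57 19 0 0;94 -57 19 0 0;94 -57 19 0 0;94 -57 19 0 0;94 -57 19 0 0;94 -57 19 0 0;94 -57 19 0 0;94 -57 19 0 0'
python3 -c "
from h import *
plan([.4479,-.3692,.16],1.522-np.pi/2)"
```

```text
t: 2.48
position: [0.4103, -0.1968, 0.5707]
eef_rot: [0.003, 0.735, 0.678, -0.009]
wrist_force: [0.2, 0.6, 0.2]
opening: 0.0936
t 2.475 grasp [ 0.4087 -0.1996  0.3903] yawY -4.65 shift mm [-162.    54.5  232.6] spin -1.85 tilt [-0.0165 -0.0075 -0.9998] F [0.2 0.6 0.2] open 0.0936 q [-0.63 -0.13  1.56 -0.02  1.71 -0.55]
```

```bash
python3 -m pendant '50 -54 18 0 0;50 -54 18 30 0;50 -54 18 50 0;50 0 0 50 -2;50 0 0 40 0;50 0 0 25 0; 50 0 0 0 0'
python3 -c "
from h import *
plan([.4479,-.3692,.16],1.522-np.pi/2)
for n in('scene','top'):
    p,d=grab(n,n+'1'); print(cart_fit) if 0 else 0
"
python3 - <<'E'
import cv2
a=cv2.imread('pics/scene1.png')[40:240,80:330];b=cv2.imread('pics/top1.png')[130:280,230:420]
a=cv2.resize(a,(500,400));b=cv2.resize(b,(507,400))
import numpy as np
cv2.imwrite('pics/c1.png',cv2.resize(np.hstack([a,b]),(800,318)))
E
```

```text
t: 3.35
position: [0.445, -0.362, 0.378]
eef_rot: [-0.001, 0.726, 0.688, -0.008]
wrist_force: [-0.2, -0.5, 0.5]
opening: 0.0496
t 3.35 grasp [ 0.4427 -0.3639  0.1977] yawY -3.05 shift mm [-4.6  6.  37.7] spin -0.25 tilt [-0.0112 -0.0123 -0.9999] F [-0.2 -0.5  0.5] open 0.0496 q [-0.83  0.23  1.57 -0.02  1.34 -0.77]
```

View pics/c1.png

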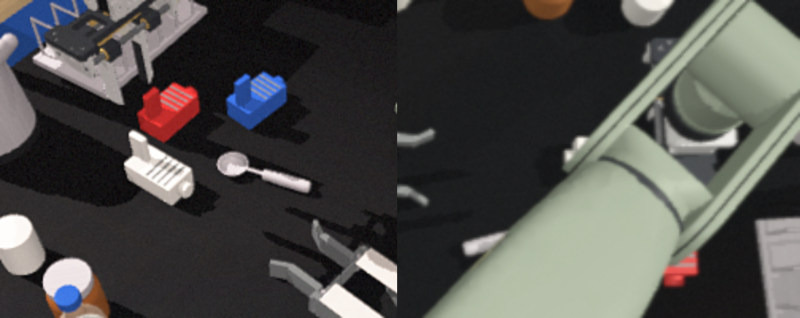

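```bash
python3 -m pendant '50 -4 6 40 0;50 0 0 40 0;50 0 0 20 0;50 0 0 0 0; 50 0 0 0 0'
python3 -c "
from h import *
plan([.4479,-.3692,.075],1.522-np.pi/2)
"

```

```text
t: 4.08
position: [0.4555, -0.3724, 0.2919]
eef_rot: [0.014, 0.725, 0.688, -0.009]
wrist_force: [0.9, 0.7, -0.6]
opening: 0.0499
t 4.075 grasp [ 0.4568 -0.3783  0.1116] yawY -2.97 shift mm [ 9.8 -9.7 36.2] spin -0.17 tilt [-0.0321  0.0091 -0.9994] F [ 0.9  0.7 -0.6] open 0.0499 q [-0.83  0.34  1.62 -0.02  1.15 -0.77]
```

```bash
for i in 1 2; do python3 -m pendant '50 0 0 0 0' >/dev/null; python3 -c "
from h import *
plan([.4479,-.3692,.075],1.522-np.pi/2)
"; done

```

```text
t 4.2 grasp [ 0.4577 -0.3792  0.1135] yawY -2.96 shift mm [ 10.8 -10.8  38.1] spin -0.16 tilt [-0.0343  0.0114 -0.9993] F [-0.4  0.8  0.8] open 0.0502 q [-0.83  0.34  1.62 -0.02  1.15 -0.77]
t 4.325 grasp [ 0.4584 -0.3799  0.1151] yawY -2.96 shift mm [ 11.5 -11.6  39.5] spin -0.16 tilt [-0.0361  0.0133 -0.9993] F [ 0.4  0.1 -1.3] open 0.0504 q [-0.83  0.34  1.62 -0.02  1.15 -0.77]
```

```bash
for i in 1 2; do python3 -m pendant '50 0 0 0 0;50 0 0 0 0;50 0 0 0 0' >/dev/null; python3 -c "
from h import *
plan([.4479,-.3692,.075],1.522-np.pi/2)
print(read_state()['joint_vel'].round(4),read_state()['qpos'].round(4))
"; done

```

```text
t 4.7 grasp [ 0.4588 -0.3803  0.1162] yawY -2.95 shift mm [ 12.  -12.1  40.6] spin -0.15 tilt [-0.0375  0.0146 -0.9992] F [-0.7 -0.1 -0.5] open 0.0503 q [-0.83  0.34  1.62 -0.02  1.15 -0.77]
[ 0.0022 -0.      0.0021  0.0017 -0.0016  0.0011] [-0.8282  0.3357  1.6165 -0.0181  1.1528 -0.7694]
t 5.075 grasp [ 0.4586 -0.3801  0.1158] yawY -2.96 shift mm [ 11.8 -11.8  40.2] spin -0.16 tilt [-0.0369  0.014  -0.9992] F [ 0.1  0.3 -0.5] open 0.0504 q [-0.83  0.34  1.62 -0.02  1.15 -0.77]
[ 0.0011  0.0008 -0.0007 -0.0003  0.0018  0.0005] [-0.8283  0.3361  1.6169 -0.018   1.1528 -0.7694]
```

```bash
python3 -m pendant '50 0 0 -50 0;50 0 0 0 0;50 0 0 0 0' >/dev/null; python3 -c "
from h import *
plan([.4479,-.3692,.075],1.522-np.pi/2)"
python3 -m pendant '50 -4 4 8 0;50 -4 4 8 0;50 -4 4 8 0;50 0 0 8 0;50 0 0 8 0;50 0 0 8 0' >/dev/null; python3 -c "
from h import *
plan([.4479,-.3692,.075],1.522-np.pi/2)"

```

```text
t 5.45 grasp [ 0.4572 -0.3774  0.1653] yawY -2.96 shift mm [ 10.8 -10.8  89.8] spin -0.16 tilt [-0.0346  0.0117 -0.9993] F [-0.6 -0.3 -0.7] open 0.0501 q [-0.83  0.28  1.58 -0.02  1.25 -0.77]
t 6.2 grasp [ 0.4683 -0.3911  0.1105] yawY -2.98 shift mm [ 21.9 -21.7  34.7] spin -0.18 tilt [-0.0301  0.0071 -0.9995] F [ 0.3  0.1 -0.5] open 0.0497 q [-0.83  0.38  1.57 -0.02  1.17 -0.77]
```

```bash
python3 -m pendant '50 6 -6 0 0;50 6 -6 0 0;50 6 -6 0 0;50 4 -4 0 0;50 0 0 0 0;50 0 0 0 0' >/dev/null; python3 -c "
from h import *
plan([.4479,-.3692,.075],1.522-np.pi/2)"

```

```text
t 6.95 grasp [ 0.4457 -0.3659  0.1103] yawY -2.96 shift mm [-2.1  2.1 35.4] spin -0.16 tilt [-0.0306  0.0076 -0.9995] F [-0.7  0.2 -0.6] open 0.0501 q [-0.83  0.31  1.66 -0.02  1.14 -0.77]
```

```bash
python3 -m pendant '50 0 0 7 0;50 0 0 7 0;50 0 0 7 0;50 0 0 7 0;50 0 0 4 0;50 0 0 0 0' >/dev/null; python3 -c "
from h import *
plan([.4479,-.3692,.075],1.522-np.pi/2)"

```

```text
t 7.7 grasp [ 0.4458 -0.3671  0.075 ] yawY -2.97 shift mm [-2.   2.2  0.1] spin -0.18 tilt [-0.0296  0.0066 -0.9995] F [-0.1  0.1  0.9] open 0.0501 q [-0.83  0.36  1.68 -0.02  1.07 -0.77]
```

```bash
python3 -m pendant '30 -2 2 0 0;30 0 0 0 0;30 0 0 0 0' >/dev/null; python3 -c "
from h import *
plan([.4479,-.3692,.075],1.522-np.pi/2)
p,d=grab('scene','s2')
cv2.imwrite('pics/s2c.png',cv2.resize(p[80:200,120:280,::-1],(800,600),interpolation=cv2.INTER_CUBIC))"

```

```text
t 8.075 grasp [ 0.4483 -0.3698  0.0757] yawY -2.97 shift mm [ 0.6 -0.4  0.7] spin -0.18 tilt [-0.0306  0.0076 -0.9995] F [ 1.   0.3 -0.9] open 0.0301 q [-0.83  0.37  1.67 -0.02  1.08 -0.77]
```

View pics/s2c.png

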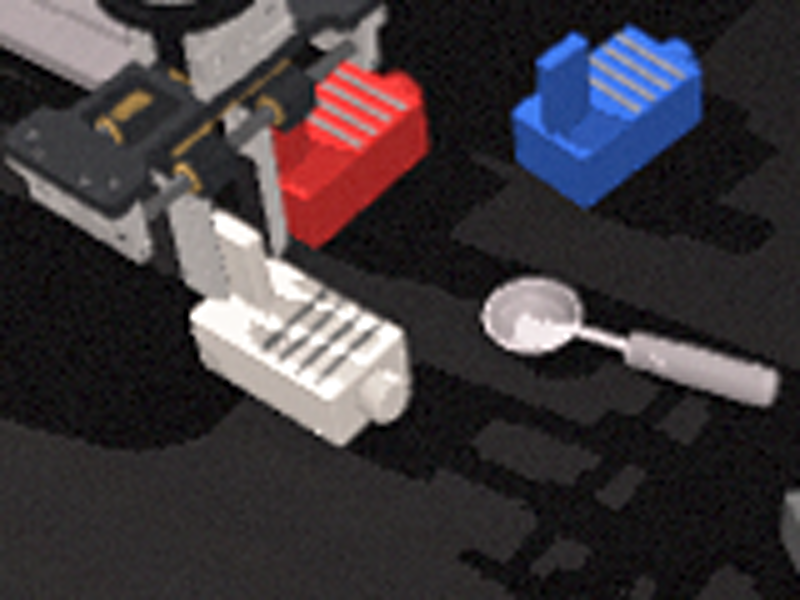

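```bash
python3 -m pendant '0 0 0 0 0;0 0 0 0 0;0 0 0 0 0; 0 0 0 0 0' >/dev/null; python3 -c "
from h import *
plan([.4479,-.3692,.075],1.522-np.pi/2)
plan([.4653,.0082,.075],1.4155-np.pi/2)"

```

```text
t 8.625 grasp [ 0.4481 -0.37    0.0762] yawY -2.95 shift mm [ 0.9 -0.2  1.2] spin -0.15 tilt [-0.0313  0.0072 -0.9995] F [-0.3 -0.3  0.9] open 0.012 q [-0.83  0.37  1.67 -0.02  1.08 -0.77]
t 8.625 grasp [ 0.4481 -0.37    0.0762] yawY -2.95 shift mm [378.5  -2.3 -10.7] spin 5.95 tilt [-0.0313  0.0072 -0.9995] F [-0.3 -0.3  0.9] open 0.012 q [-0.83  0.37  1.67 -0.02  1.08 -0.77]
```

```bash
cat >> h.py <<'E'
O=np.array([.4653,.0082]); YA=1.4155
U=np.array([np.cos(YA),np.sin(YA)]); V=np.array([-U[1],U[0]])
def fplan(x,y,z):
    s,R=pose(); g=s['position']+R[:,2]*bot.tcp_to_grasp
    d=g[:2]-O; F=s['wrist_force']
    print('now filt x,y mm',np.round([d@U*1e3,d@V*1e3],1),'z',round(g[2]*1e3,1),'Ffilt',np.round([F[:2]@U,F[:2]@V,F[2]],1))
    t=O+U*x*1e-3+V*y*1e-3
    plan([*t,z*1e-3],YA-np.pi/2)
E
python3 -c "
from h import *
fplan(-215,0,76.2)"
```

```text
now filt x,y mm [-376.3  -41.5] z 76.2 Ffilt [-0.4  0.2  0.9]
t 8.625 grasp [ 0.4481 -0.37    0.0762] yawY -2.95 shift mm [164.7 -24.5  -5.4] spin 5.95 tilt [-0.0313  0.0072 -0.9995] F [-0.3 -0.3  0.9] open 0.012 q [-0.83  0.37  1.67 -0.02  1.08 -0.77]
```

```bash
python3 -m pendant '0 10 -2 -0.4 0.5;0 16 -2.5 -0.5 0.7;0 16 -2.5 -0.5 0.7;0 16 -2.5 -0.5 0.7;0 0 0 0 0'; python3 -c "
from h import *
fplan(-215,0,76.2)"
```

```text
t: 9.25
position: [0.4413, -0.3008, 0.2565]
eef_rot: [0.014, 0.741, 0.671, -0.008]
wrist_force: [-0.0, 0.8, 0.4]
opening: 0.0115
now filt x,y mm [-314.3  -26.2] z 76.2 Ffilt [0.8 0.2 0.4]
t 9.25 grasp [ 0.4425 -0.3064  0.0762] yawY -5.71 shift mm [100.6 -20.6  -3.2] spin 3.19 tilt [-0.0304  0.0097 -0.9995] F [-0.   0.8  0.4] open 0.0115 q [-0.76  0.29  1.78 -0.02  1.05 -0.65]
```

```bash
python3 -m pendant '0 14 -3 -0.4 0.5;0 16 -3.2 -0.5 0.6;0 16 -3.2 -0.5 0.6;0 16 -3.2 -0.5 0.6;0 16 -3.2 -0.5 0.5;0 14 -3 -0.5 0.4;0 6 -1.2 -0.2 0; 0 0 0 0 0'; python3 -c "
from h import *
fplan(-215,0,76.2)"
```

```text
t: 10.25
position: [0.4331, -0.1937, 0.2566]
eef_rot: [0.014, 0.761, 0.649, -0.008]
wrist_force: [-0.3, -0.2, 0.1]
opening: 0.0119
now filt x,y mm [-210.    -1.5] z 76.3 Ffilt [-0.3  0.3  0.1]
t 10.25 grasp [ 0.4343 -0.1995  0.0763] yawY -9.08 shift mm [-5.  -1.5  0.2] spin -0.18 tilt [-0.0308  0.0118 -0.9995] F [-0.3 -0.2  0.1] open 0.0119 q [-0.6   0.17  1.92 -0.03  1.02 -0.42]
```

```bash
python3 - <<'E'
from fit import *
for n in('scene','top'):
    p,d=grab(n,n+'3')
    w=world(n,d).reshape(-1,3); w=w[np.isfinite(w).all(1)]
    # cartridge body below fin only
    l=loc(w,*O,YA); m=(l[:,0]>-.24)&(l[:,0]<-.105)&(np.abs(l[:,1])<.045)&(w[:,2]>.01)&(w[:,2]<.048)
    q=w[m]; print(n,len(q))
    if len(q)>60:
        g=lambda v:cart_sdf(loc(q,*v)); c0=O+U*-.171
        s=least_squares(g,[*c0,YA],loss='soft_l1',f_scale=.002); v=s.x
        dd=v[:2]-O; print('origin filt',dd@U,dd@V,'yaw rel deg',np.degrees(v[2]-YA),np.median(np.abs(g(v))))
    c=p[90:290,150:400] if n=='scene' else p[130:270,140:350]
    cv2.imwrite(f'pics/{n}3c.png',cv2.resize(c[:,:,::-1],None,fx=3,fy=3,interpolation=cv2.INTER_CUBIC))
E
```

```text
scene 993
origin filt -0.17077926537930432 -0.0027664022330384005 yaw rel deg -0.08076848263539856 0.0008535048214131681
top 281
origin filt -0.16881346332086045 -0.0020369533810746156 yaw rel deg 1.5603446755913433 0.001556227755525795
```

View pics/scene3c.png

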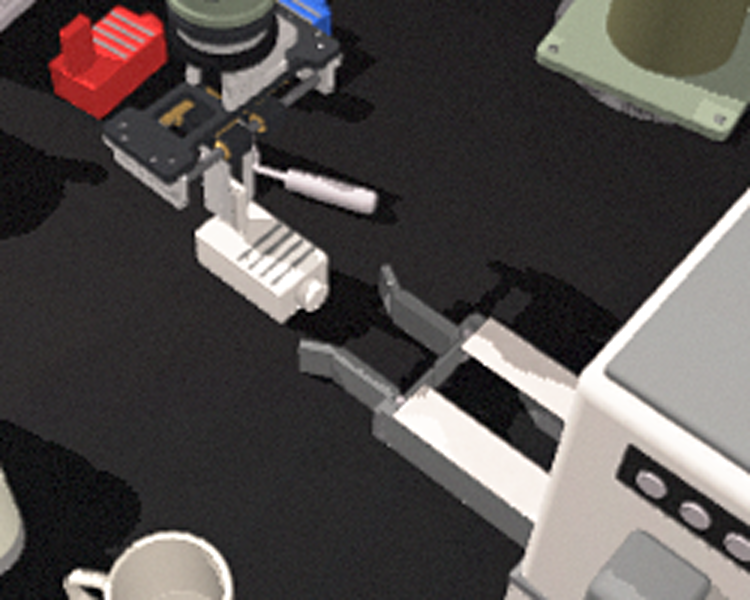

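View pics/top3c.png

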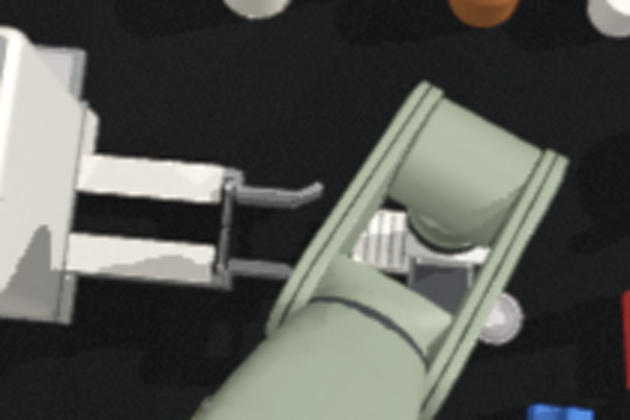

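```bash
python3 -m pendant '0 8 -2.4 -0.2 -0.2;0 8 0 -0.2 0;0 8 0 -0.2 0;0 8 0 -0.2 0;0 6 0 -0.2 0;0 0 0 0 0'; python3 -c "
from h import *
fplan(-120,0.9,76.2)"
```

```text
t: 11.1
position: [0.4372, -0.1547, 0.2566]
eef_rot: [0.015, 0.76, 0.65, -0.008]
wrist_force: [0.1, -0.5, -0.0]
opening: 0.0119
now filt x,y mm [-171.     0.4] z 76.3 Ffilt [-0.5 -0.2 -0. ]
t 11.1 grasp [ 0.4385 -0.1607  0.0763] yawY -8.96 shift mm [51.  -0.6 -1.5] spin -0.06 tilt [-0.0317  0.0122 -0.9994] F [ 0.1 -0.5 -0. ] open 0.0119 q [-0.52  0.15  1.95 -0.03  1.02 -0.35]
```

Nose at ≈ −77. On through the fences to just before the gate.

```bash
python3 -m pendant '0 8 -0.3 -0.25 0;0 8 -0.2 -0.25 0;0 8 0 -0.25 0;0 8 0 -0.25 0;0 0 0 0 0'; python3 -c "
from h import *
fplan(-100,0.9,76.2)"; python3 -m pendant '0 8 -0.2 -0.25 0;0 8 -0.2 -0.25 0;0 8 0 -0.25 0;0 6 0 -0.2 0'; python3 -c "
from h import *
fplan(-60,0.9,76.2)"
```

```text
t: 11.72
position: [0.442, -0.1207, 0.2566]
eef_rot: [0.015, 0.76, 0.649, -0.008]
wrist_force: [0.8, 0.3, 0.5]
opening: 0.0117
now filt x,y mm [-136.6    0.9] z 76.3 Ffilt [ 0.4 -0.7  0.5]
t 11.725 grasp [ 0.4433 -0.1266  0.0763] yawY -8.97 shift mm [36.6 -0.1 -1.1] spin -0.07 tilt [-0.0314  0.0123 -0.9994] F [0.8 0.3 0.5] open 0.0117 q [-0.45  0.14  1.96 -0.03  1.02 -0.27]
t: 12.22
position: [0.4465, -0.0895, 0.2566]
eef_rot: [0.015, 0.76, 0.649, -0.008]
wrist_force: [-0.4, -1.8, 0.3]
opening: 0.0119
now filt x,y mm [-105.2    1.3] z 76.3 Ffilt [-1.8  0.1  0.3]
t 12.225 grasp [ 0.4477 -0.0955  0.0763] yawY -8.99 shift mm [45.2  0.4 -1.3] spin -0.09 tilt [-0.0321  0.012  -0.9994] F [-0.4 -1.8  0.3] open 0.0119 q [-0.38  0.14  1.97 -0.03  1.02 -0.2 ]
```

```bash
python3 -m pendant '0 5 0.1 -0.15 0;0 5 0.1 -0.15 0;0 5 0 -0.15 0;0 5 0 -0.15 0'; python3 -c "
from h import *
fplan(-60,0.9,76.2)"; python3 -m pendant '0 5 0 -0.15 0;0 5 0 -0.15 0;0 5 0 -0.15 0'; python3 -c "
from h import *
fplan(-60,0.9,76.2)"
```

```text
t: 12.72
position: [0.4502, -0.0696, 0.257]
eef_rot: [0.017, 0.76, 0.65, -0.01]
wrist_force: [-0.5, -5.5, 0.5]
opening: 0.0117
now filt x,y mm [-85.9   0.6] z 76.8 Ffilt [-5.5 -0.3  0.5]
t 12.725 grasp [ 0.4515 -0.0766  0.0768] yawY -8.89 shift mm [25.9 -0.3 -0.4] spin 0.0 tilt [-0.0369  0.0128 -0.9992] F [-0.5 -5.5  0.5] open 0.0117 q [-0.33  0.14  1.96 -0.04  1.02 -0.16]
t: 13.1
position: [0.4529, -0.0559, 0.2575]
eef_rot: [0.019, 0.759, 0.65, -0.012]
wrist_force: [-2.1, -9.1, 3.8]
opening: 0.0114
now filt x,y mm [-73.1  -0.2] z 77.3 Ffilt [-9.3  0.6  3.8]
t 13.1 grasp [ 0.4542 -0.0641  0.0773] yawY -8.83 shift mm [13.1 -1.1  0.5] spin 0.07 tilt [-0.0434  0.0139 -0.999 ] F [-2.1 -9.1  3.8] open 0.0114 q [-0.3   0.14  1.96 -0.05  1.02 -0.12]
```

```bash
python3 -m pendant '0 12 -0.5 -0.4 0;0 12 -0.3 -0.4 0;0 12 0 -0.4 0'; python3 -c "
from h import *
fplan(0,0.9,76.5)"
```

```text
t: 13.48
position: [0.4581, -0.0228, 0.2582]
eef_rot: [0.024, 0.759, 0.651, -0.016]
wrist_force: [-0.2, -4.4, 1.9]
opening: 0.0118
now filt x,y mm [-41.7  -0.4] z 78.1 Ffilt [-4.4 -0.5  1.9]
t 13.475 grasp [ 0.4593 -0.033   0.0781] yawY -8.76 shift mm [41.7 -1.3 -0.7] spin 0.14 tilt [-0.0548  0.0151 -0.9984] F [-0.2 -4.4  1.9] open 0.0118 q [-0.22  0.14  1.95 -0.06  1.03 -0.04]
```

```bash
python3 -m pendant '24 0 0 0 0;24 0 0 0 0;24 0 0 0 0'; python3 - <<'E'
from fit import *
fplan(0,.9,76.5)
p,d=grab('scene','s4'); grab('top','t4')
c=p[100:280,200:420]
cv2.imwrite('pics/s4c.png',cv2.resize(c[:,:,::-1],None,fx=3.3,fy=3.3,interpolation=cv2.INTER_CUBIC))
w=world('scene',d).reshape(-1,3); w=w[np.isfinite(w).all(1)]
l=loc(w,*O,YA); m=(np.abs(l[:,1])<.026)&(l[:,0]>-.06)&(l[:,0]<.07)&(w[:,2]>.03)&(w[:,2]<.046)
a=l[m];A=np.c_[a[:,0],a[:,1],np.ones(len(a))]
print(len(a),np.linalg.lstsq(A,a[:,2],rcond=None)[0],np.percentile(a[:,0],[1,99]))
E
```

```text
t: 13.85
position: [0.4575, -0.0214, 0.2573]
eef_rot: [0.021, 0.759, 0.65, -0.015]
wrist_force: [0.5, 0.5, -0.0]
opening: 0.024
now filt x,y mm [-39.6   0.8] z 77.2 Ffilt [ 0.6 -0.4 -0. ]
t 13.85 grasp [ 0.4584 -0.0308  0.0772] yawY -8.79 shift mm [39.6 -0.  -1.3] spin 0.1 tilt [-0.0509  0.0128 -0.9986] F [ 0.5  0.5 -0. ] open 0.024 q [-0.22  0.14  1.96 -0.06  1.03 -0.04]
707 [-0.02440579  0.01398084  0.03924378] [-0.04976882  0.05332732]
```

View pics/s4c.png

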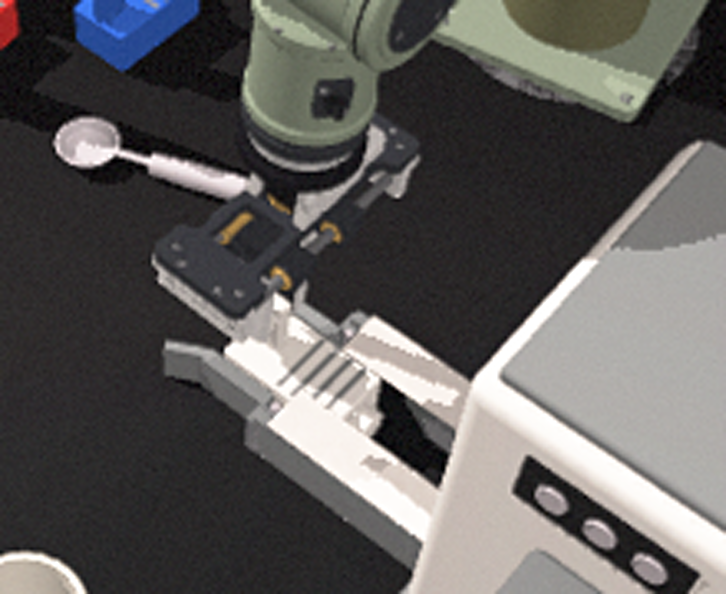

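View pics/t4.png

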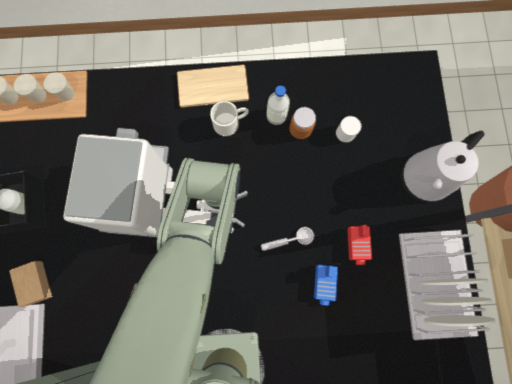

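```bash
cat > slope.py <<'E'
from fit import *
def slope(f,x0,x1):
    d=np.load(f'pics/{f}.npy'); w=world('scene',d).reshape(-1,3); w=w[np.isfinite(w).all(1)]
    l=loc(w,*O,YA); m=(np.abs(l[:,1]+.002)<.022)&(l[:,0]>x0)&(l[:,0]<x1)&(w[:,2]>.032)&(w[:,2]<.047)
    a=l[m]
    r=least_squares(lambda v:v[0]+v[1]*(a[:,0]-x0)+v[2]*a[:,1]-a[:,2],[.04,0,0],loss='soft_l1',f_scale=.001)
    print(f,len(a),r.x)
E
python3 - <<'E'
from slope import *
slope('scene3',-.200,-.128); slope('s4',-.03,.035)
E
```

```text
scene3 456 [ 0.04056437 -0.01609543 -0.01222211]
s4 451 [ 0.03971917 -0.00305646 -0.00244695]
```

```bash
python3 -m pendant '0 -3 0 1.5 0;0 0 0 0 0;0 0 0 0 0;0 0 0 0 0'; python3 -c "
from h import *
fplan(0,.9,76.2)"; python3 -m pendant '0 25 0 -1.3 0;0 25 0 -1.3 0'; python3 -c "
from h import *
fplan(40,.9,76.2)"
```

```text
t: 14.45
position: [0.4569, -0.025, 0.2561]
eef_rot: [0.021, 0.76, 0.65, -0.015]
wrist_force: [0.5, -0.4, 0.7]
opening: 0.0117
now filt x,y mm [-43.2   1. ] z 75.9 Ffilt [-0.3 -0.5  0.7]
t 14.45 grasp [ 0.4577 -0.0344  0.0759] yawY -8.87 shift mm [43.2  0.1 -2.5] spin 0.03 tilt [-0.0506  0.0121 -0.9986] F [ 0.5 -0.4  0.7] open 0.0117 q [-0.23  0.14  1.96 -0.06  1.02 -0.04]
t: 14.7
position: [0.465, 0.023, 0.2564]
eef_rot: [0.023, 0.76, 0.649, -0.017]
wrist_force: [-0.0, -3.1, 1.2]
opening: 0.0116
now filt x,y mm [4.5 0.2] z 76.3 Ffilt [-3.  -0.4  1.2]
t 14.7 grasp [0.4658 0.0127 0.0763] yawY -8.96 shift mm [35.4 -0.7 -1.9] spin -0.06 tilt [-0.0556  0.0131 -0.9984] F [-0.  -3.1  1.2] open 0.0116 q [-0.12  0.16  1.94 -0.07  1.03  0.07]
```

```bash
python3 -m pendant '0 22 -0.4 -1.2 0;0 18 -0.3 -1.0 0'; python3 -c "
from h import *
fplan(60,.9,76.2)"
```

```text
t: 14.95
position: [0.4709, 0.0627, 0.2567]
eef_rot: [0.025, 0.759, 0.65, -0.019]
wrist_force: [-0.8, -4.3, 3.2]
opening: 0.0114
now filt x,y mm [43.7  0.3] z 76.7 Ffilt [-4.4  0.2  3.2]
t 14.95 grasp [0.4717 0.0514 0.0767] yawY -8.83 shift mm [16.3 -0.6 -0.5] spin 0.07 tilt [-0.0609  0.014  -0.998 ] F [-0.8 -4.3  3.2] open 0.0114 q [-0.03  0.18  1.91 -0.07  1.04  0.16]
```

```bash
python3 -m pendant '0 6 0 -0.3 0;0 5 0 -0.2 0'; python3 -c "
from h import *
fplan(60,.9,76.2)"; python3 -m pendant '0 4 0 -0.1 0'; python3 -c "
from h import *
fplan(60,.9,76.2)"
```

```text
t: 15.2
position: [0.4728, 0.0736, 0.2568]
eef_rot: [0.026, 0.759, 0.651, -0.019]
wrist_force: [0.0, -2.3, 1.9]
opening: 0.0117
now filt x,y mm [54.4  0. ] z 76.8 Ffilt [-2.3 -0.4  1.9]
t 15.2 grasp [0.4737 0.0619 0.0768] yawY -8.71 shift mm [ 5.7 -0.9  0.2] spin 0.19 tilt [-0.0634  0.0145 -0.9979] F [ 0.  -2.3  1.9] open 0.0117 q [-0.01  0.19  1.9  -0.07  1.05  0.18]
t: 15.32
position: [0.4736, 0.0775, 0.2568]
eef_rot: [0.026, 0.759, 0.651, -0.019]
wrist_force: [0.6, -2.5, 2.2]
opening: 0.0114
now filt x,y mm [58.3 -0.2] z 76.8 Ffilt [-2.3 -1.   2.2]
t 15.325 grasp [0.4745 0.0658 0.0768] yawY -8.73 shift mm [ 1.7 -1.1  0.5] spin 0.17 tilt [-0.0634  0.0149 -0.9979] F [ 0.6 -2.5  2.2] open 0.0114 q [ 0.    0.19  1.9  -0.08  1.05  0.19]
```

```bash
python3 -m pendant '0 3 -0.3 -0.1 0';python3 -m pendant '0 3 -0.3 -0.1 0'; python3 -c "
from h import *
fplan(70,.9,76.2)"
```

```text
t: 15.45
position: [0.4739, 0.0804, 0.2568]
eef_rot: [0.026, 0.759, 0.651, -0.019]
wrist_force: [-0.3, -2.6, 2.0]
opening: 0.0116
t: 15.58
position: [0.4742, 0.0834, 0.2568]
eef_rot: [0.027, 0.759, 0.65, -0.019]
wrist_force: [-0.3, -1.7, 1.8]
opening: 0.0114
now filt x,y mm [64.2 -0.1] z 76.8 Ffilt [-1.7  0.1  1.8]
t 15.575 grasp [0.4753 0.0717 0.0768] yawY -8.78 shift mm [ 5.8 -1.   0.3] spin 0.12 tilt [-0.0633  0.0159 -0.9979] F [-0.3 -1.7  1.8] open 0.0114 q [ 0.01  0.19  1.9  -0.08  1.05  0.2 ]
```

```bash
python3 -m pendant '0 3 -0.3 -0.1 0'|grep -E 'wrist|pos'
```

```text
position: [0.4745, 0.0856, 0.2571]
wrist_force: [-1.6, -11.9, 6.1]
```

```bash
python3 -m pendant '0 3 -0.3 -0.1 0'|grep -E 'wrist|pos'
```

```text
position: [0.4748, 0.087, 0.2575]
wrist_force: [-2.6, -12.6, 6.7]
```

```bash
python3 -m pendant '0 3 -0.3 -0.1 0'|grep -E 'wrist|pos'
```

```text
position: [0.475, 0.0883, 0.2579]
wrist_force: [-3.3, -11.1, 6.5]
```

```bash
python3 -c "
from h import *
fplan(70,.9,76.2)"; python3 -m pendant '0 2.5 0 0 0'|grep -E 'wrist|pos'; python3 -c "
from h import *
fplan(70,.9,76.2)"
```

```text
now filt x,y mm [66.4 -0.2] z 78.1 Ffilt [-11.5   1.6   6.5]
t 15.95 grasp [0.4758 0.0738 0.0781] yawY -8.59 shift mm [ 3.7 -1.1  1.6] spin 0.31 tilt [-0.0791  0.0163 -0.9967] F [ -3.3 -11.1   6.5] open 0.0118 q [ 0.03  0.2   1.89 -0.09  1.05  0.23]
position: [0.4754, 0.0893, 0.2581]
wrist_force: [-2.9, -8.5, 5.7]
now filt x,y mm [66.6 -0.4] z 78.4 Ffilt [-8.8  1.5  5.7]
t 16.075 grasp [0.476  0.0739 0.0784] yawY -8.56 shift mm [ 3.6 -1.3  1.9] spin 0.34 tilt [-0.084   0.0159 -0.9963] F [-2.9 -8.5  5.7] open 0.012 q [ 0.03  0.2   1.89 -0.1   1.06  0.23]
```

```bash
python3 -m pendant '22 0 0 0 0;22 0 0 0 0;22 0 0 0 0;22 0 0 0 0'|grep -E 'wrist|pos'; python3 - <<'E'
from slope import *
fplan(66,.9,76.2)
p,d=grab('scene','s5')
c=p[120:280,240:420]
cv2.imwrite('pics/s5c.png',cv2.resize(c[:,:,::-1],None,fx=3.7,fy=3.7,interpolation=cv2.INTER_CUBIC))
slope('s5',.06,.13)
E
```

```text
position: [0.4748, 0.0904, 0.2572]
wrist_force: [1.0, 0.3, -1.2]
now filt x,y mm [68.1  0.7] z 77.4 Ffilt [ 0.4 -1.  -1.2]
t 16.575 grasp [0.4752 0.0756 0.0774] yawY -8.62 shift mm [-2.  -0.3  1.3] spin 0.28 tilt [-0.0809  0.0143 -0.9966] F [ 1.   0.3 -1.2] open 0.0221 q [ 0.03  0.2   1.89 -0.09  1.05  0.23]
s5 243 [ 0.03933821  0.00604969 -0.0357    ]
```

View pics/s5c.png

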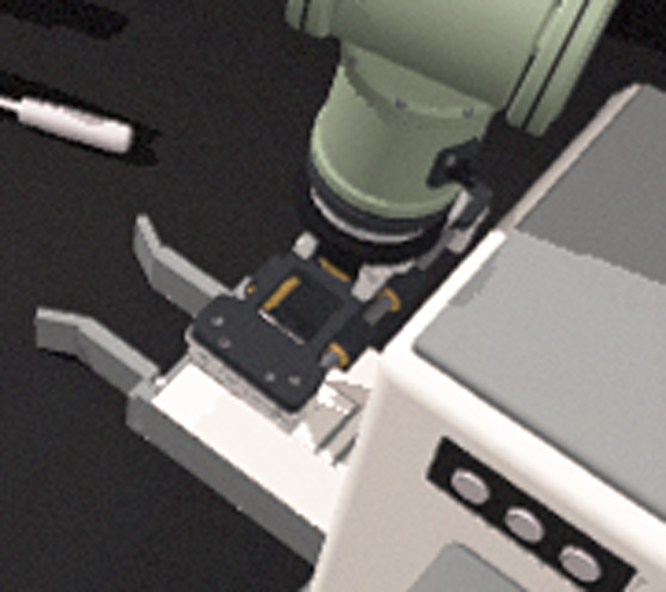

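```bash
python3 -m pendant '0 -4 0 1.5 0;0 0 0 0 0;0 0 0 0 0;0 0 0 0 0'|grep -E 'wrist|pos|open'; python3 -c "
from h import *
fplan(66,.9,76.2)"
python3 -m pendant '0 3 0 0.1 0'|grep -E 'wrist|pos'
```

```text
position: [0.4742, 0.086, 0.2558]
wrist_force: [0.7, -0.0, -0.4]
opening: 0.0118
now filt x,y mm [63.7  0.6] z 76.0 Ffilt [ 0.1 -0.7 -0.4]
t 17.125 grasp [0.4746 0.0712 0.076 ] yawY -8.62 shift mm [ 2.3 -0.3 -0.4] spin 0.28 tilt [-0.0808  0.0144 -0.9966] F [ 0.7 -0.  -0.4] open 0.0118 q [ 0.02  0.2   1.89 -0.09  1.05  0.22]
position: [0.4747, 0.088, 0.2559]
wrist_force: [-1.8, -10.8, 7.3]
```

```bash
python3 -m pendant '0 3.5 -0.2 -0.3 0'|grep -E 'wrist|pos'
```

```text
position: [0.475, 0.0897, 0.2565]
wrist_force: [-1.8, -12.3, 5.1]
```

```bash
python3 -m pendant '0 3.5 -0.2 -0.3 0'|grep -E 'wrist|pos'
```

```text
position: [0.4754, 0.0913, 0.257]
wrist_force: [-2.5, -11.5, 3.2]
```

```bash
python3 -m pendant '0 3.5 -0.2 -0.3 0'|grep -E 'wrist|pos'; python3 -c "
from h import *
fplan(66,.9,76.2)"
```

```text
position: [0.4757, 0.0929, 0.2574]
wrist_force: [-1.9, -10.5, 4.4]
now filt x,y mm [66.1  0.2] z 78.0 Ffilt [-10.7   0.2   4.4]
t 17.625 grasp [0.4753 0.0735 0.078 ] yawY -8.31 shift mm [ 0.1 -0.7  1.8] spin 0.59 tilt [-0.1066  0.013  -0.9942] F [ -1.9 -10.5   4.4] open 0.0122 q [ 0.05  0.21  1.88 -0.12  1.06  0.25]
```

```bash
python3 -m pendant '20 0 0 0 0;26 0 0 0 0;26 0 0 0 0;26 -1 0.1 -5 0;26 -2 0.3 -10 0;26 -3 0.3 -15 0;26 -5 0.4 -20 0;26 -8 0.4 -20 0;26 -20 0 -20 0;26 -30 0 -20 0;26 -30 0 -20 0;26 0 0 0 0'; python3 -c "
from h import *
fplan(66,.9,76.2)"
```

```text
t: 19.12
position: [0.4629, 0.0076, 0.4101]
eef_rot: [0.043, 0.755, 0.653, -0.032]
wrist_force: [-0.1, 0.8, 0.0]
opening: 0.0263
now filt x,y mm [-19.8  -2. ] z 230.7 Ffilt [0.8 0.2 0. ]
t 19.125 grasp [ 0.4642 -0.0117  0.2307] yawY -8.23 shift mm [101.5  -5.4 144.6] spin 0.67 tilt [-0.1046  0.0226 -0.9943] F [-0.1  0.8  0. ] open 0.0263 q [-0.14 -0.04  1.8  -0.11  1.36  0.03]
```

```bash
python3 -m pendant '26 -50 0 0 0;26 -50 0 0 0;26 -50 0 0 0;26 -50 0 0 0;26 -50 0 0 0;26 0 0 0 0'|head -2; python3 - <<'E'
from slope import *
im=[]
for n,r in (('scene',(110,290,230,430)),('top',(150,250,130,260))):
    p,d=grab(n,n+'6')
    c=p[r[0]:r[1],r[2]:r[3]]
    im.append(cv2.resize(c[:,:,::-1],(400,int(400*c.shape[0]/c.shape[1])),interpolation=cv2.INTER_CUBIC))
    w=world(n,d).reshape(-1,3); w=w[np.isfinite(w).all(1)]; l=loc(w,*O,YA)
    m=(l[:,0]>.02)&(l[:,0]<.142)&(np.abs(l[:,1])<.021)&(w[:,2]>.012)&(w[:,2]<.1)
    q=w[m]; print(n,len(q))
    g=lambda v:cart_sdf(loc(q,*v)); s=least_squares(g,[*(O+U*.11),YA],loss='soft_l1',f_scale=.002);v=s.x;dd=v[:2]-O
    print('cart filt mm',dd@U*1e3,dd@V*1e3,'yaw',np.degrees(v[2]-YA),np.median(np.abs(g(v))))
    f=l[m]; f=f[f[:,2]>.06]; print('fin n',len(f),'x',np.percentile(f[:,0],[2,98]),'ztop',np.percentile(f[:,2],[50,98]))
h=max(i.shape[0] for i in im); im=[cv2.copyMakeBorder(i,0,h-i.shape[0],0,0,cv2.BORDER_CONSTANT) for i in im]
cv2.imwrite('pics/c6.png',np.hstack(im)); slope('scene6',.08,.135)
E
```

```text
t: 19.88
position: [0.4267, -0.2406, 0.4352]
scene 514
cart filt mm 105.24716380121002 -0.3314144603230721 yaw 0.9526446450559805 0.0007803933172171283
fin n 161 x [0.0531649  0.08135094] ztop [0.08238661 0.09067313]
top 444
cart filt mm 107.51721848629451 -0.20924701640664273 yaw 0.062097875281656764 0.0011993780792355427
fin n 60 x [0.05292383 0.08155156] ztop [0.08725582 0.09199784]
scene6 226 [ 0.03895816  0.04305592 -0.03684069]
```

View pics/c6.png

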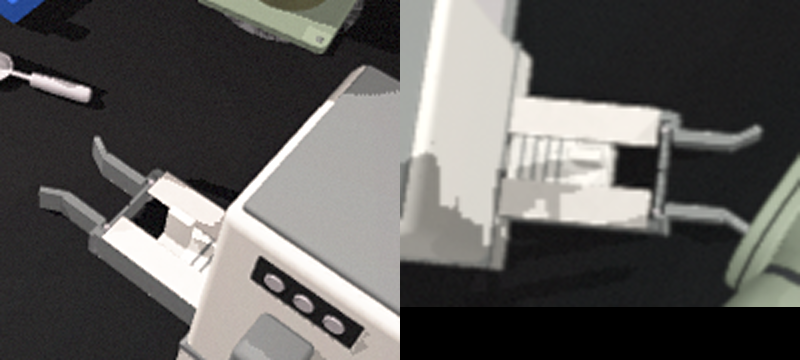

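View pics/top6.png

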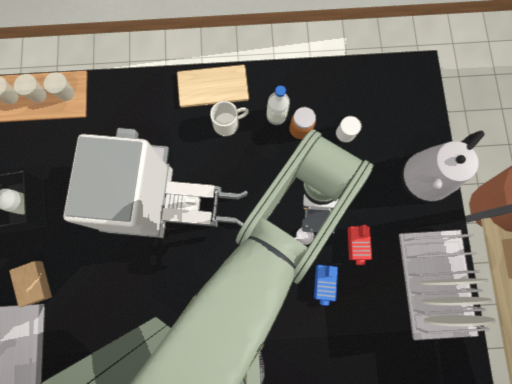

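```bash
python3 -c "
from h import *
fplan(65,0,150)"
```

```text
now filt x,y mm [-266.7   -4.5] z 255.0 Ffilt [ 0.1 -0.5 -0.5]
t 19.975 grasp [ 0.4285 -0.256   0.255 ] yawY -7.67 shift mm [3.404e+02 3.000e-01 7.230e+01] spin 1.22 tilt [-0.0973  0.0217 -0.995 ] F [ 0.5 -0.  -0.5] open 0.026 q [-0.66 -0.02  1.73 -0.07  1.37 -0.52]
```

```bash
python3 -m pendant '26 40 0 -1 0.4;26 50 0 -1 0.4;26 50 0 -1 0.4;26 50 0 0 0;26 50 0 0 0;26 40 0 0 0;26 25 0 0 0;26 10 0 0 0;26 0 0 0 0'|head -2; python3 -c "
from h import *
fplan(65,0.6,130)"
```

```text
t: 21.1
position: [0.4692, 0.097, 0.4033]
now filt x,y mm [71.9  6.4] z 223.7 Ffilt [ 0.7 -0.8  0.3]
t 21.1 grasp [0.4701 0.0802 0.2237] yawY -7.76 shift mm [ 1.6  4.  94. ] spin 1.14 tilt [-0.0914  0.0174 -0.9957] F [0.9 0.6 0.3] open 0.0264 q [ 0.05  0.01  1.77 -0.1   1.37  0.21]
```

```bash
python3 -m pendant '26 0 1 12 0.4;26 0 1 14 0.4;26 0 1 14 0.3;26 0 1 14 0;26 0 0 14 0;26 0 0 12 0;26 0 0 8 0;26 0 0 4 0;26 0 0 0 0'|head -2; python3 -c "
from h import *
fplan(65,0.6,76)"
```

```text
t: 22.22
position: [0.4733, 0.0843, 0.3041]
now filt x,y mm [59.7  1. ] z 124.5 Ffilt [-0.2  0.3  0. ]
t 22.225 grasp [0.4736 0.0674 0.1245] yawY -9.21 shift mm [ 9.7 -0.4 47.8] spin -0.31 tilt [-0.0924  0.0166 -0.9956] F [-0.4 -0.1  0. ] open 0.0257 q [ 0.02  0.12  1.86 -0.1   1.16  0.23]
```

```bash
python3 -m pendant '26 1 0 8 -0.2;26 1 0 8 0;26 1 0 8 0;26 1 0 8 0;26 1 0 7 0;26 1 0 5 0;26 0 0 3 0;26 0 0 0 0'|head -2; python3 -c "
from h import *
fplan(64,0.6,76)"
```

```text
t: 23.22
position: [0.4749, 0.0862, 0.2541]
now filt x,y mm [61.9 -0.6] z 74.5 Ffilt [0.4 0.8 0.1]
t 23.225 grasp [0.4754 0.0693 0.0745] yawY -8.97 shift mm [ 1.9 -1.1 -1.7] spin -0.07 tilt [-0.092   0.0179 -0.9956] F [-0.7  0.5  0.1] open 0.026 q [ 0.03  0.2   1.89 -0.11  1.05  0.24]
```

Grip again and press slightly harder.

```bash
python3 -m pendant '0 0 -1 -1 0;0 0 0 0 0;0 0 0 0 0;0 0 0 0 0;0 3 0 0.1 0'
```

```text
t: 23.85
position: [0.4742, 0.0884, 0.2559]
eef_rot: [0.038, 0.759, 0.649, -0.031]
wrist_force: [-3.2, -11.4, 7.6]
opening: 0.0117
```

```bash
python3 -m pendant '0 4.2 -0.2 0 0'|grep -E 'wrist|pos'
```

```text
position: [0.4748, 0.0904, 0.2563]
wrist_force: [-4.2, -15.2, 8.4]
```

```bash
python3 -m pendant '0 4 -0.2 -0.2 0'|grep -E 'wrist|pos'
```

```text
position: [0.4753, 0.0922, 0.2569]
wrist_force: [-3.2, -11.9, 5.6]
```

```bash
python3 -m pendant '0 4 -0.2 -0.2 0'|grep -E 'wrist|pos'
```

```text
position: [0.4757, 0.094, 0.2574]
wrist_force: [-2.8, -11.5, 5.9]
```

```bash
python3 -m pendant '0 4 -0.2 -0.2 0'|grep -E 'wrist|pos';  python3 -c "
from h import *
fplan(66,.9,76.2)"
```

```text
position: [0.4762, 0.0957, 0.2578]
wrist_force: [-3.2, -10.9, 6.0]
now filt x,y mm [64.9 -0.2] z 78.9 Ffilt [-11.3   1.5   6. ]
t 24.35 grasp [0.4755 0.0723 0.0789] yawY -8.52 shift mm [ 1.5 -1.1  2.6] spin 0.38 tilt [-0.1292  0.0156 -0.9915] F [ -3.2 -10.9   6. ] open 0.0117 q [ 0.06  0.21  1.88 -0.15  1.07  0.28]
```

```bash
python3 -m pendant '0 0 0 0 0;26 0 0 0 0;26 0 0 0 0;26 -1 0.1 -5 0;26 -2 0.3 -10 0;26 -3 0.3 -15 0;26 -5 0.4 -20 0;26 -8 0.4 -20 0;26 -20 0 -20 0;26 -30 0 -20 0;26 -30 0 -20 0;26 -30 0 -10 0'|head -3;  python3 -m pendant '26 -50 0 0 0;26 -50 0 0 0;26 -50 0 0 0;26 -50 0 0 0;26 -30 0 0 0;26 0 0 0 0;26 0 0 0 0'; python3 - <<'E'
from slope import *
im=[]
for n,r in (('scene',(110,290,230,430)),('top',(150,250,130,260))):
    p,d=grab(n,n+'7')
    c=p[r[0]:r[1],r[2]:r[3]]
    im.append(cv2.resize(c[:,:,::-1],(400,int(400*c.shape[0]/c.shape[1])),interpolation=cv2.INTER_CUBIC))
    w=world(n,d).reshape(-1,3); w=w[np.isfinite(w).all(1)]; l=loc(w,*O,YA)
    m=(l[:,0]>.02)&(l[:,0]<.142)&(np.abs(l[:,1])<.021)&(w[:,2]>.012)&(w[:,2]<.1)
    q=w[m]; g=lambda v:cart_sdf(loc(q,*v)); s=least_squares(g,[*(O+U*.11),YA],loss='soft_l1',f_scale=.002);v=s.x;dd=v[:2]-O
    print(n,'cart filt mm',dd@U*1e3,dd@V*1e3,'yaw',np.degrees(v[2]-YA),np.median(np.abs(g(v))))
    f=l[m]; t=f[(f[:,2]<.06)]; f=f[f[:,2]>.06]; print('fin n',len(f),'x',np.percentile(f[:,0],[2,98]),'z',np.percentile(f[:,2],[50,98]),'top z',np.median(t[:,2]))
    # leaves
    k=l[(np.abs(l[:,0])<.03)&(np.abs(l[:,1])<.03)&(l[:,2]>.015)&(l[:,2]<.04)]; print('leaf pts',len(k),'x',np.percentile(k[:,0],[5,50,95]))
    # change from the start picture
    d0=np.load(f'pics/{n}0.npy'); p0=cv2.imread(f'pics/{n}0.png')
h=max(i.shape[0] for i in im); im=[cv2.copyMakeBorder(i,0,h-i.shape[0],0,0,cv2.BORDER_CONSTANT) for i in im]
cv2.imwrite('pics/c7.png',np.hstack(im))
E
```

```text
t: 25.85
position: [0.4585, -0.014, 0.4261]
eef_rot: [0.051, 0.755, 0.652, -0.04]
t: 26.72
position: [0.4218, -0.2469, 0.4681]
eef_rot: [0.059, 0.756, 0.651, -0.037]
wrist_force: [-0.1, -0.7, 0.4]
opening: 0.0257
scene cart filt mm 105.3294682286765 -1.369586276487054 yaw 0.024751324366038364 0.0008625150508075078
fin n 157 x [0.05271713 0.08124473] z [0.08214649 0.0899335 ] top z 0.039760097276165814
leaf pts 96 x [-1.94535865e-02  9.48784498e-05  1.44735812e-03]
top cart filt mm 106.90092832608086 -2.528074607381275 yaw -3.1069773852975753 0.0013968656113505055
fin n 60 x [0.05268921 0.07971351] z [0.08722878 0.09181596] top z 0.03973964701856454
leaf pts 47 x [-0.02168354 -0.00084157  0.0022822 ]
```

View pics/c7.png

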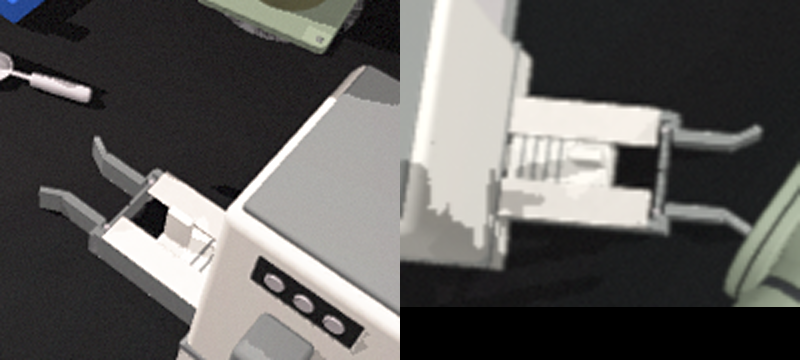

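View pics/scene7.png

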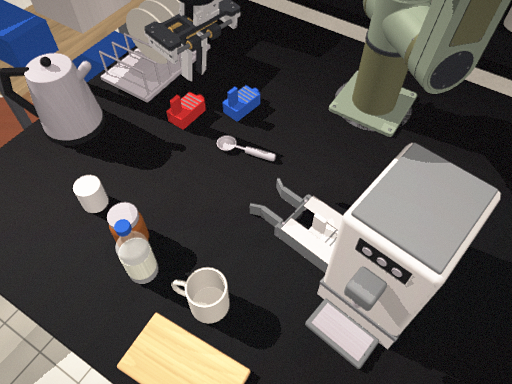

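```bash
python3 -c "
from h import *
print(hand_in())"
```

```text
the job is handed in; nothing more can be done
None
```

The cartridge is in the bay with its nose on the seat, both gate leaves shut behind it. The arm has let go and backed clear, and I handed the job in at about 27 s of the 56 s.

**Pressing home:** I felt the seat at about x = 162 mm. I pressed there three times. The wrist read mostly 11–12 N along the push, each time for about half a second, with one reading of about 16 N and the first press falling to 9 N at its end. Sliding friction and some downward load are part of those readings, so the force on the seat itself was somewhat lower. Nothing I read came near 25 N, though I only read the force at the end of each row or short run of rows.

**Last pictures:**
- **Cartridge:** it is flat, with its top at 39.7 mm against a nominal 40 mm. The fin is about 67 mm past the gate, which fits the nose being on the seat.
- **Gate:** both leaves are shut, at x of about 0.
- **Everything else:** the other objects look unmoved by eye; I did not measure them.

**What did not go cleanly:**
- The tool leaned forward under load, from about 2° to about 7.5°. I let go and gripped again twice so the cartridge could settle flat.
- The final yaw readings disagree. The scene camera gave 0.0° and the partly blocked top camera gave −3.1°. I trust the scene camera, because before the last press the top camera read 0.1°.
- The fitted side offset of the cartridge changed by 1–2 mm after the last press, which is within the bay's side clearance (about 2.5 mm each way).

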